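# Tip a pedal into its bay

## Robot

A 6-joint arm with a two-finger parallel gripper is mounted at the origin on the work surface. World frame = base frame: x ahead of the robot, y to its left, z up, the work surface at z = 0. Lengths are in mm, angles in degrees, forces in N, time in s.
With the tool pointing down it reaches from about 300 to 850 mm from the base axis. Payload 4.2 kg.
Tool frame: the origin (TCP) lies on the centre line of the jaws, within the pads' length; the fingertips stand 11 mm ahead of it and the grasp point (between the pads) lies 8 mm behind it; z points along the fingers, y is the line along which they close (so a half turn about z gives the same grasp; the last joint's range is limited). The gripper opens to 91 mm and grips with 3 to 60 N. Pads are 32 mm wide; open, the fingers measure 118 mm over their backs; the gripper's body (76 mm by 178 mm) begins 60 mm behind the grasp point.
Start: joints at [65.432, 18.312, 89.639, -0, 72.044, -1.146], TCP at [228.571, 527.634, 224.976] pointing down, gripper open.
Joint ranges: [-177.97, 177.97], [-48.28, 115.42], [12.27, 149.76], [-77.06, 257.06], [2.81, 150.46], [-146.56, 146.56]. Speed limits (degrees/s): [147.25, 147.25, 180, 180, 180, 180].

## Interface

Orientations are given as [roll, pitch, yaw] about the fixed x, y, z axes, in that order (R = Rz(yaw) Ry(pitch) Rx(roll)).
In Python, from workcell import env, grab_frame, camera_model, models gives the robot as it stands.
- The arm moves only by the shell command python3 -m crank 'ROWS' [FORCE]. ROWS is text: rows parted by semicolons, each of 7 numbers parted by spaces: the closure, from -1 (fully open) to 1 (shut), so that 0 is half open, then the shift along the tool's x, y, z in mm, then the turn, a rotation vector about the tool's x, y, z in degrees. A call has 1 to 10 rows; each row shifts and turns the commanded pose from where the row before left it, along the tool's axes as they then stand; what a row does not reach is not made up. A row lasts 1/8 s, in which the tool goes at most 62.5 mm and 10.7 degrees, less where a joint would pass 70% of its speed; a pose out of reach is approached as far as the arm can. A call is refused whole if a number of a shift passes 62.5 or a number of a turn 10.7, either way. A call with a gripper value outside its range is refused whole. The fingers move at their own pace and stop on an object; FORCE is the grip in N (left out, the last holds). Time passes only in rows, so rows that do not move let the fingers close. It gives the time, the measured TCP pose, the force, the opening and the grip force at its end, in the units of the state.
- env.state(): the state, without advancing time (a new reading comes with each control period).
- grab_frame(name): name is "scene" or "side" or "wrist"; returns the picture (400x640x3 uint8, blue, green, red); there is no depth.
- camera_model(name): a dict with "K" (3x3 intrinsics, pixels), "k1" (the pictures are not rectified: a ray, as slopes to the right and down, at radius r is drawn at 1 + k1 r^2 times it, then the intrinsics apply), "R" (3x3) and "t" (3): a world point X has camera coordinates R X + t; the wrist camera has in their place "mount" (4x4, takes a point from camera to tool coordinates, whose origin is the TCP and whose axes are the flange's). Camera axes: x right, y down, z forward; pixel columns grow to the right and rows downward; lengths in mm; the calibration is good to about 2 mm. A picture is of the moment at which its call begins: read the wrist's pose just before it. camera_model takes no time and is no camera call.
- env.job_done(): hands the job in; it is judged then, once.
Trained networks look in the newest picture that a camera, given by its name, has taken for a name from the list of things; names that differ only in an ending like _2 or _b are one class to them, and where a whole thing is asked for, a point or a joint stands for the part that bears it (a point fixed in the world has none). Each returns a list of dicts, best first, with "p" (0 to 1); they miss things now and then, are a little off and sometimes report something else, mostly with a low value. They report only what shows in the picture. A call takes as long as a camera call. They do not tell look-alikes from the thing itself.
- models.search_frame(name, camera): "point" ([x, y, z] in mm, in world coordinates, good to about 4 mm: the middle of the surface that is visible of it).
The state is a dict: "time_s": time; "qpos": joint angles; "qvel": joint speeds; "effort": joint torques, N m; "ee_pos": TCP position; "ee_rot": TCP orientation; "force": force on the tool from outside, world axes, zero at the start; "torque": the same for the moment, N m; "gripper_width": finger opening in mm; "gripper_force": force on a finger pad.
Only numpy, scipy, OpenCV 4.12 (cv2) and the standard library are available. Lean on these libraries where they do the work, as an engineer would, in place of code of your own. Each camera call takes 0.05 s, during which the arm holds its last target. There are 200 camera calls.

## Task

On the pedalboard, push the small one-knob pedal high on its face so that it topples away from the robot and lands on its back, face up, within the taped bay, no part beyond the tape. Then push the lying pedal along the board until its far end sits snug and square against the metal rail. Only push, never grasp or lift it, and leave the wide two-knob pedal standing and the mug and little amp where they are.

Things in the scene. Friction and masses are not known exactly. Their poses are not given: they have to be found in the camera images.
- pedal: Small aluminium pedal, 40 (x) by 65 (y) by 120 (z) mm, 0.25-0.5 kg, standing on end across the near tape of the bay. Origin: centre of the end it stands on, z up. Its face (own -x side, towards the robot) has, on the centre line, a footswitch 34 mm up (12 mm proud) and a knob 20 mm across 82 mm up (14 mm proud), bare above 92 mm. Lying face up, own -x points up, z to the rail.
- foot_left (a point): Corner of the pedal's flat back (own +x side): foot end, own +y side; at (20, 32.5, 0) mm in the pedal's frame. The pedal tips about this lower edge of its back and falls by itself once leaned about 18 degrees.
- foot_right (a point): Corner of the pedal's back: foot end, right (own -y) side; at (20, -32.5, 0) mm.
- head_left (a point): Corner of the pedal's back: top (head) end, left side; at (20, 32.5, 120) mm. The head end is the far end once the pedal lies.
- head_right (a point): Corner of the pedal's back: head end, right side; at (20, -32.5, 120) mm.
- bay: Bay marked with flat white tape, 12 mm wide, on the black board: 190 (x) by 130 (y) mm over the tape's outer edges; tape on three sides, the metal rail on the fourth. On the left or right half of the board. Origin: its centre on the deck, 20 mm above the table; own x points away from the robot to the rail, whose face is at x = +95 mm; near tape's outer edge at x = -95 mm.
- board: The pedalboard: black deck 290 (x) by 440 (y) mm, 20 mm thick, fixed on the table, its x axis parallel to the bay's. A metal rail 15 mm wide and 20 mm tall (above the deck) runs along its whole far edge, near face at own x = +130 mm. Origin: centre of its underside, at table height.
- wide_pedal: Bystander: a wide aluminium pedal with two knobs and two footswitches, 45 by 105 by 120 mm, standing on end on the other half of the board, its centre 200 mm to the side of the bay's. Origin: centre of the end it stands on. Leave it standing.
- mug: Bystander: white mug, 80 mm across, 95 mm tall, on the table to one side of the board. Origin: centre of its underside.
- mini_amp: Bystander: little black toy-size guitar amplifier, 55 by 90 by 100 mm with a strap handle on top, on the table on the other side of the board. Origin: centre of its underside.
Things that resemble listed ones, but are neither listed nor needed, are in the scene too. What is shaped like the pedal but orange or purple is not meant.

How it is judged:
By the outcome, as a careful person would: the job done as asked, in the order asked, and still so for the second after the job is handed in, with the robot touching nothing.
It also fails if it takes over 38 s, if anything falls off the work surface, if the arm or the gripper's body presses on something with over 40 N, if the wrist force passes 120 N, or if a joint passes its speed limit or range.

## Working session

There is one attempt and no reset: what is moved stays moved. The work goes in short steps, Python scripts to look and compute and a shell command to move; the robot and the scene stay as the last step left them, time stands still between calls to the robot, and variables do not carry over. Pictures are saved under pics/ and viewed, at most 10 in all, crops included, and the job is handed in when it is done.

```bash
ls; mkdir -p pics; python3 - <<'E'
from workcell import env, grab_frame, camera_model, models
import cv2,numpy as np
for c in ("scene","side"):
    im=grab_frame(c); cv2.imwrite(f"pics/{c}1.png",im)
    m=camera_model(c); print(c,np.round(m["K"],1).tolist(),m["k1"],np.round(m["R"],3).tolist(),np.round(m["t"],1).tolist())
    for n in ("pedal","bay","wide_pedal","board","mug","mini_amp"):
        print(n,[(np.round(d["point"]).tolist(),round(d["p"],2)) for d in models.search_frame(n,c)][:4])
s=env.state();print(s)
E
```

```text
pics
scene [[434.9, 0.0, 328.7], [0.0, 434.9, 202.3], [0.0, 0.0, 1.0]] -0.03694030251098768 [[0.061, 0.998, -0.017], [0.809, -0.06, -0.584], [-0.584, 0.022, -0.811]] [-30.9, -367.7, 1836.3]
pedal [([810.0, 127.0, 109.0], 0.9), ([506.0, 157.0, 110.0], 0.78), ([427.0, 409.0, 89.0], 0.6), ([303.0, 188.0, 81.0], 0.59)]
bay [([583.0, 121.0, 17.0], 0.65)]
wide_pedal [([581.0, -64.0, 118.0], 0.88), ([508.0, 155.0, 111.0], 0.17)]
board [([575.0, 47.0, 21.0], 0.81)]
mug [([550.0, -419.0, 58.0], 0.83)]
mini_amp [([541.0, 437.0, 82.0], 0.74)]
side [[412.9, 0.0, 323.8], [0.0, 412.9, 200.2], [0.0, 0.0, 1.0]] -0.07914998923577672 [[0.954, -0.3, -0.009], [-0.206, -0.631, -0.748], [0.219, 0.716, -0.663]] [-523.4, 206.5, 1096.6]
pedal [([785.0, 114.0, 78.0], 0.94), ([485.0, 130.0, 107.0], 0.86), ([301.0, 288.0, 109.0], 0.83), ([405.0, 401.0, 74.0], 0.76)]
bay [([564.0, 115.0, 18.0], 0.54)]
wide_pedal [([556.0, -109.0, 119.0], 0.76)]
board [([524.0, -34.0, 22.0], 0.56), ([485.0, 127.0, 108.0], 0.56)]
mug [([535.0, -416.0, 57.0], 0.98)]
mini_amp [([515.0, 409.0, 70.0], 0.75)]
{'time_s': 0.7, 'qpos': array([ 6.54317895e+01,  1.83118531e+01,  8.96402797e+01, -3.82706208e-04,
        7.20449760e+01, -1.14533544e+00]), 'qvel': array([-0.04254804, -0.03155138, -0.02396265,  0.0679933 , -0.04927519,
        0.00541984]), 'effort': array([-1.21073972e-04, -4.12228203e+01, -2.32191503e+01,  7.28408340e-02,
        3.78565653e-02,  1.58949052e-05]), 'ee_pos': array([228.56621967, 527.61877021, 224.96770847]), 'ee_rot': array([1.79997117e+02, 4.21792423e-04, 1.56577243e+02]), 'force': array([-0.2158213 ,  0.00535454,  0.89169056]), 'torque': array([-0.01965392, -0.01486786, -0.00040416]), 'gripper_force': 0.0, 'gripper_width': 91.33688085183022}
```

View pics/scene1.png

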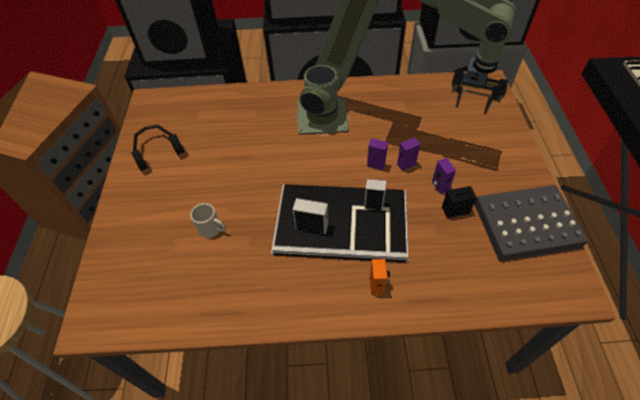

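View pics/side1.png

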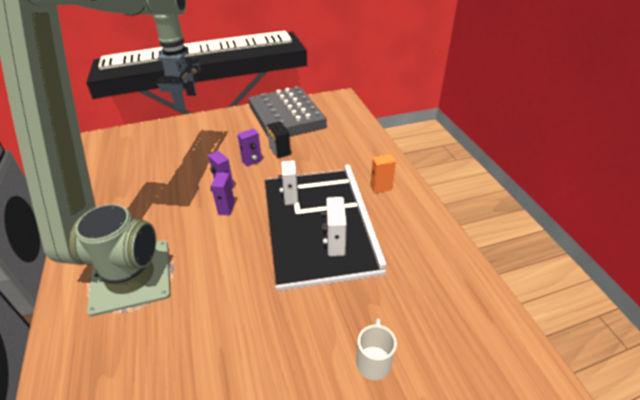

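The white/silver pedal is at scene (375,194), side (290,182). Look-alikes in the scene picture are orange (379,277) and purple (377,153), (408,153) and (444,176). The wide pedal is at (311,215). By the description I want the small silver one across the near tape, and I'll check it in a close crop.

```bash
python3 - <<'E'
from workcell import camera_model
import cv2,numpy as np
m=camera_model("wrist");print(np.round(m["K"],1).tolist(),m["k1"],np.round(m["mount"],3).tolist())
a=cv2.imread("pics/scene1.png")[165:275,265:420]; b=cv2.imread("pics/side1.png")[145:295,255:400]
a=cv2.resize(a,(400,284),interpolation=3); b=cv2.resize(b,(400,414),interpolation=3)
c=np.zeros((414,800,3),np.uint8); c[:284,:400]=a; c[:,400:]=b; cv2.imwrite("pics/crop1.png",c)
E
```

```text
[[302.6, 0.0, 316.5], [0.0, 302.6, 199.6], [0.0, 0.0, 1.0]] -0.039928455067124266 [[-0.001, -0.958, -0.288, 82.413], [1.0, -0.001, 0.0, 0.125], [-0.0, -0.288, 0.958, -160.756], [0.0, 0.0, 0.0, 1.0]]
```

View pics/crop1.png

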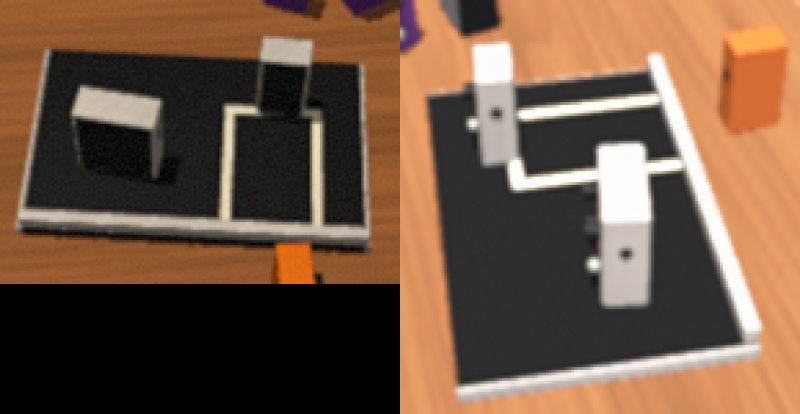

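The crop confirms it. The small silver one-knob pedal at crop (285,75) stands across the near tape, on the left half of the board. Next I move to a viewpoint above it.

```bash
python3 -m crank '0 -39 -29 -10.5 0 0 0;0 -39 -29 -10.5 0 0 0;0 -39 -29 -10.5 0 0 0;0 -39 -29 -10.5 0 0 0;0 -39 -29 -10.5 0 0 0;0 -39 -29 -10.5 0 0 0;0 -39 -29 -10.5 0 0 0;0 -39 -29 -10.5 0 0 0;0 -39 -29 -10.5 0 0 0;0 -39 -29 -10.5 0 0 0' 10; python3 -m crank '0 0 0 0 0 0 -7.8;0 0 0 0 0 0 -7.8;0 0 0 0 0 0 -7.8;0 0 0 0 0 0 0;0 0 0 0 0 0 0'
cat > h.py <<'E'
from workcell import env, grab_frame, camera_model, models
import cv2,numpy as np
from scipy.spatial.transform import Rotation as Ro
def cam(c):
    m=camera_model(c)
    if c!="wrist": return m["K"],m["k1"],np.array(m["R"]),np.array(m["t"])
    s=env.state(); T=np.eye(4);T[:3,:3]=Ro.from_euler('xyz',s["ee_rot"],degrees=True).as_matrix();T[:3,3]=s["ee_pos"]
    W=np.linalg.inv(T@np.array(m["mount"])); return m["K"],m["k1"],W[:3,:3],W[:3,3]
def ray(C,uv):
    K,k1,R,t=C
    p=cv2.undistortPoints(np.array(uv,float).reshape(-1,1,2),np.array(K),np.array([k1,0,0,0,0.])).reshape(-1,2)
    return -R.T@t, np.c_[p,np.ones(len(p))]@R
def atz(C,uv,z):
    o,d=ray(C,uv); return o+d*((z-o[2])/d[:,2])[:,None]
def proj(C,X):
    K,k1,R,t=C
    return cv2.projectPoints(np.array(X,float).reshape(-1,1,3),cv2.Rodrigues(R)[0],t,np.array(K),np.array([k1,0,0,0,0.]))[0].reshape(-1,2)
E
python3 - <<'E'
from h import *
import pickle
C=cam("wrist");pickle.dump(C,open("C2.pkl","wb"))
s=env.state();print(s["time_s"],s["ee_pos"],s["ee_rot"],s["gripper_width"])
im=grab_frame("wrist");cv2.imwrite("pics/w2.png",im)
for n in ("pedal","bay","wide_pedal","board","foot_left","foot_right","head_left","head_right"):
    print(n,[(np.round(d["point"]).tolist(),round(d["p"],2)) for d in models.search_frame(n,"wrist")][:3])
E
```

```text
time_s: 1.95
ee_pos: [471.7, 105.0, 330.5]
ee_rot: [180.0, 0.0, 156.6]
force: [0.5, 1.5, -0.3]
gripper_width: 45.6
gripper_force: 0.0
time_s: 2.58
ee_pos: [471.1, 106.5, 330.0]
ee_rot: [180.0, 0.0, 179.9]
force: [-0.3, 0.4, -0.2]
gripper_width: 45.3
gripper_force: 0.0
2.575 [471.11468035 106.54485392 329.98265512] [1.79992129e+02 5.75490981e-03 1.79873024e+02] 45.27278093275046
pedal [([410.0, 401.0, 98.0], 0.73), ([480.0, 157.0, 142.0], 0.71), ([300.0, 290.0, 120.0], 0.7)]
bay [([559.0, 81.0, 19.0], 0.66)]
wide_pedal [([546.0, -62.0, 119.0], 0.95)]
board [([484.0, 46.0, 21.0], 0.92)]
foot_left [([296.0, 192.0, 122.0], 0.97), ([754.0, 134.0, 34.0], 0.85), ([478.0, 155.0, 138.0], 0.84)]
foot_right [([300.0, 190.0, 122.0], 0.88), ([754.0, 132.0, 37.0], 0.76), ([410.0, 403.0, 102.0], 0.63)]
head_left [([483.0, 160.0, 137.0], 0.88), ([760.0, 134.0, 37.0], 0.76), ([408.0, 406.0, 102.0], 0.73)]
head_right [([755.0, 134.0, 40.0], 0.94), ([296.0, 292.0, 120.0], 0.85), ([298.0, 192.0, 121.0], 0.84)]
```

View pics/w2.png

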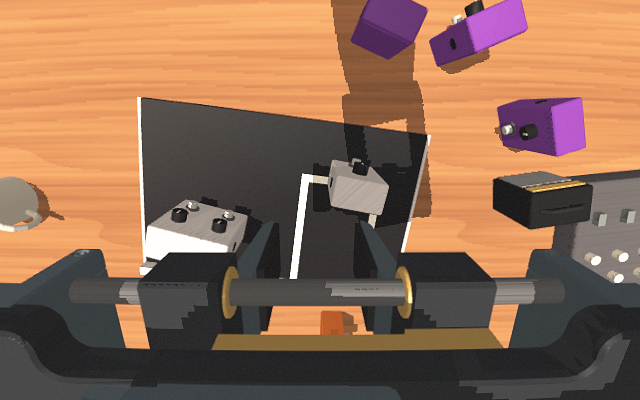

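```bash
python3 - <<'E'
from h import *
import pickle
C=pickle.load(open("C2.pkl","rb"))
im=cv2.imread("pics/w2.png");cv2.imwrite("pics/crop2.png",cv2.resize(im[125:285,280:440],(600,600),interpolation=cv2.INTER_CUBIC))
P=atz(C,[(140,97),(429,135)],20);print(P.round(1),np.linalg.norm(P[1]-P[0]))
S=cam("scene");Q=[(265+(x/400*155),165+(y/284*110)) for x,y in [(47,52),(361,66),(20,211),(369,233),]]
print(atz(S,Q,20).round(1)); print(atz(S,Q[2:],40).round(1))
E
```

```text
[[ 369.1 -157.3   20. ]
 [ 427.3  280.2   20. ]] 441.34916371853257
[[ 379.3 -159.    20. ]
 [ 437.   280.8   20. ]
 [ 636.9 -193.8   20. ]
 [ 700.4  247.8   20. ]]
[[ 648.6 -191.2   40. ]
 [ 711.1  243.4   40. ]]
```

View pics/crop2.png

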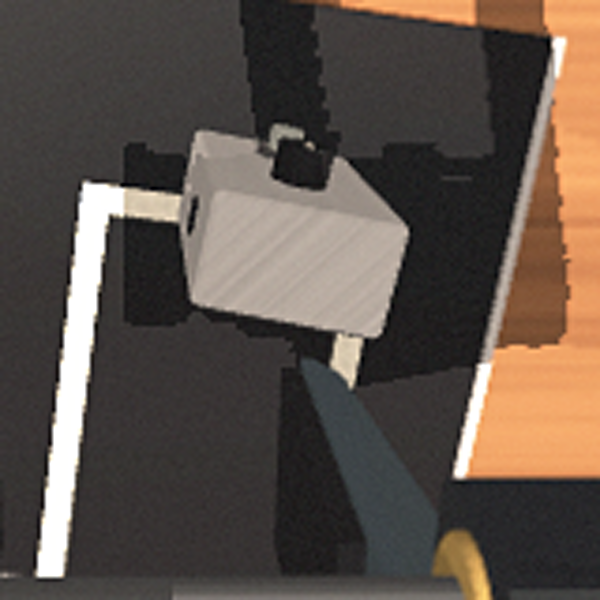

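```bash
python3 - <<'E'
from h import *
import pickle
C=pickle.load(open("C2.pkl","rb"))
f=lambda L:[(279.6+u/3.75,124.6+v/3.75) for u,v in L]
T=atz(C,f([(217,192),(409,232),(381,338),(190,302)]),140)
print(T.round(1),[round(np.linalg.norm(T[i]-T[(i+1)%4]),1) for i in range(4)],T.mean(0))
e1=T[1]-T[0];e2=T[2]-T[3];e3=T[3]-T[0];e4=T[2]-T[1]
for e in(e1,e2):print(np.degrees(np.arctan2(-e[0],e[1])))
for e in(e3,e4):print(np.degrees(np.arctan2(e[1],e[0])))
B=atz(C,f([(82,182),(34,578)]),20);print(B)
P=atz(C,[(140,97),(429,135)],20)
yv=(P[1]-P[0])/np.linalg.norm(P[1]-P[0]);xv=np.array([yv[1],-yv[0],0])
bc=P.mean(0)+145*xv  # board centre
print("board yaw",np.degrees(np.arctan2(xv[1],xv[0])),bc)
for o in (*B,*T,T.mean(0)): print("board fr",((o-bc)@xv).round(1),((o-bc)@yv).round(1))
E
```

```text
[[465.1 131.8 140. ]
 [478.2 193.4 140. ]
 [514.1 186.5 140. ]
 [501.5 123.6 140. ]] [np.float64(63.0), np.float64(36.5), np.float64(64.1), np.float64(37.3)] [489.7051487 158.8438484 140.       ]
-12.054567916449834
-11.341065032276823
-12.60755857507378
-10.824401344051958
[[486.68295517  83.19419249  20.        ]
 [676.61205888  57.23567839  20.        ]]
board yaw -7.57693433928137 [541.91980209  42.29832017  20.        ]
board fr -60.1 33.3
board fr 131.5 32.6
board fr -88.0 78.6
board fr -83.1 141.4
board fr -46.6 139.3
board fr -50.8 75.3
board fr -67.1 108.6
```

Measurements agree with the given sizes: board length 441, pedal top about 64 by 37, all heights consistent. The pedal is at bay (-102, +11) with yaw about -11.7° and the board yaw is -7.6°, so it should land inside the bay if toppled along its own x. I'll move in front of it.

```bash
python3 -m crank '0.2 15 17 49 0 0 0;0.2 15 17 49 0 0 0;0.2 15 17 49 0 0 0;0.2 15 17 50 0 0 0;0.2 0 0 0 0 0 5.8;0.2 0 0 0 0 0 5.8;0.2 0 0 0 0 0 0'
python3 - <<'E'
from h import *
im=grab_frame("side");cv2.imwrite("pics/side3.png",cv2.resize(im[100:260,200:400],(800,600),interpolation=cv2.INTER_CUBIC)[:, :])
E
```

```text
time_s: 3.9
ee_pos: [411.3, 174.6, 133.0]
ee_rot: [180.0, 0.0, 168.5]
force: [1.1, -0.1, 0.4]
gripper_width: 36.2
gripper_force: 0.0
```

View pics/side3.png

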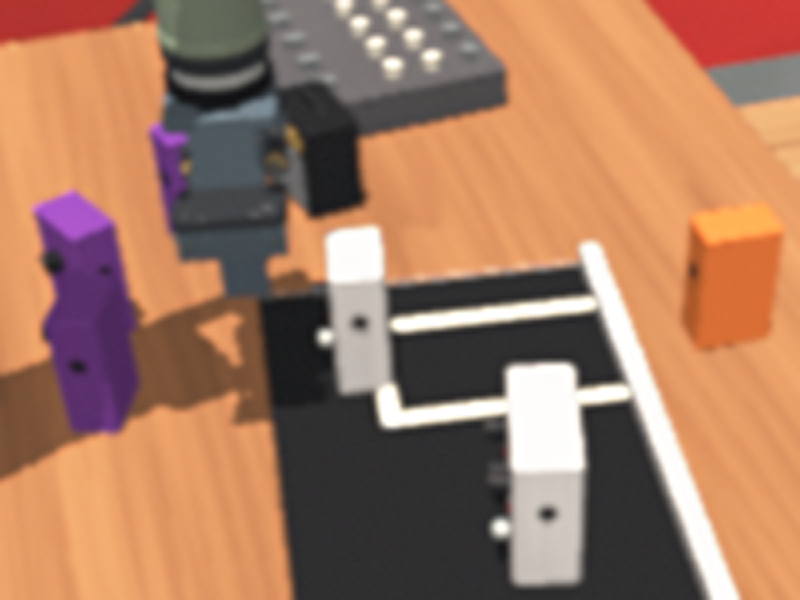

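The crop shows the fingertips at (245,290), clear of the pedal (355,300) and level with its top section. Starting the push.

```bash
python3 -m crank '0.2 -18 0 0 0 0 0;0.2 -16 0 0 0 0 0;0.2 -6 0 0 0 0 0;0.2 -6 0 0 0 0 0;0.2 -6 0 0 0 0 0;0.2 -6 0 0 0 0 0;0.2 -6 0 0 0 0 0;0.2 -6 0 0 0 0 0'
python3 - <<'E'
from h import *
im=grab_frame("side");cv2.imwrite("pics/side4.png",cv2.resize(im[100:260,200:400],(800,600),interpolation=cv2.INTER_CUBIC)[:, :])
E
```

```text
time_s: 4.95
ee_pos: [480.2, 160.4, 133.0]
ee_rot: [180.0, 0.0, 168.4]
force: [-0.5, 0.0, -0.0]
gripper_width: 36.4
gripper_force: 0.1
```

View pics/side4.png

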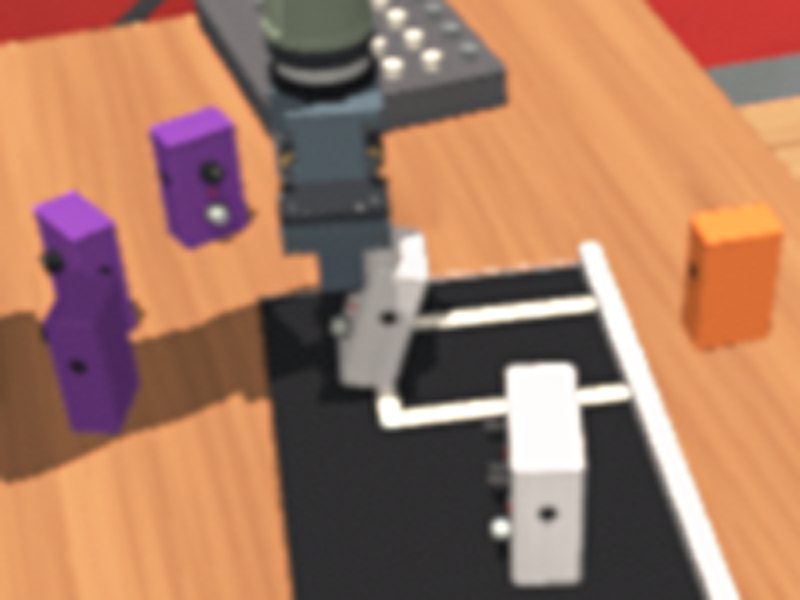

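The pedal is now leaning about its back edge, with its top at crop (410,250), as intended. I'll continue to tip-over.

```bash
python3 -m crank '0.2 -5 0 0 0 0 0;0.2 -5 0 0 0 0 0;0.2 -5 0 0 0 0 0;0.2 0 0 0 0 0 0;0.2 0 0 0 0 0 0;0.2 0 0 0 0 0 0;0.2 0 0 0 0 0 0'
python3 - <<'E'
from h import *
im=grab_frame("side");cv2.imwrite("pics/side5.png",cv2.resize(im[100:260,200:400],(800,600),interpolation=cv2.INTER_CUBIC)[:, :])
E
```

```text
time_s: 5.88
ee_pos: [494.3, 157.5, 133.0]
ee_rot: [180.0, -0.0, 168.4]
force: [-0.1, -0.4, -0.2]
gripper_width: 36.8
gripper_force: 0.0
```

View pics/side5.png

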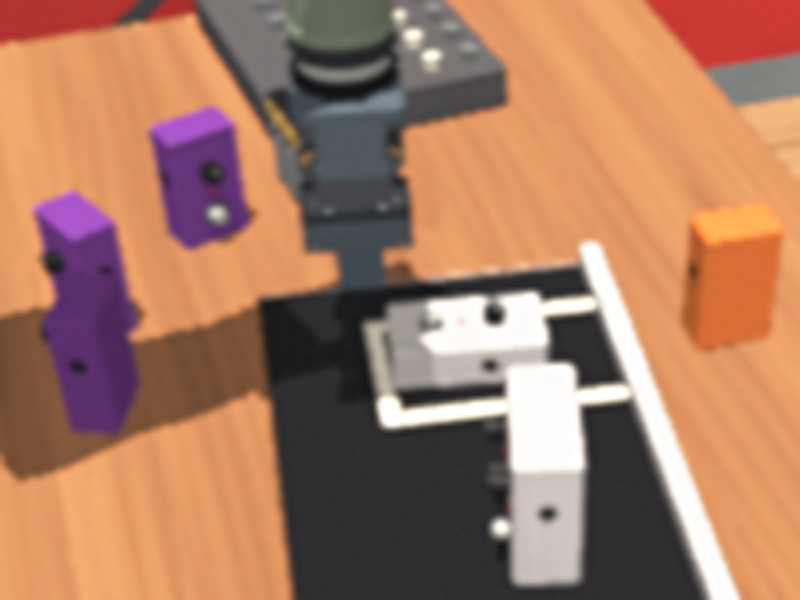

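The pedal lies face up, knob at crop (493,313), inside the tape: foot at x≈390, near tape at x≈375. I'll back off and measure it from the wrist.

```bash
python3 -m crank '0.2 15 0 -34 0 0 0;0.2 15 0 -33 0 0 0;0.2 15 0 -33 0 0 -4;0.2 0 0 0 0 0 0;0.2 0 0 0 0 0 0'
python3 - <<'E'
from h import *
import pickle
C=cam("wrist");pickle.dump(C,open("C6.pkl","wb"))
im=grab_frame("wrist");cv2.imwrite("pics/w6.png",im)
a=np.radians(-11.7);X=np.array([np.cos(a),np.sin(a)]);Y=np.array([-X[1],X[0]])
F=np.array([509.3,154.8])
pr=proj(C,[[*(F+s*32.5*Y),z] for s in(1,-1) for z in(20,60)]);print(pr.round())
print([(np.round(d["point"]).tolist(),round(d["p"],2)) for d in models.search_frame("pedal","wrist")][:4])
u0,v0=int(pr[:,0].mean())-100,max(0,int(pr[:,1].mean())-75);print(u0,v0)
cv2.imwrite("pics/crop6.png",cv2.resize(im[v0:v0+150,u0:u0+200],(800,600),interpolation=cv2.INTER_CUBIC))
E
```

```text
time_s: 6.55
ee_pos: [450.1, 166.3, 232.3]
ee_rot: [-180.0, -0.0, 172.4]
force: [-0.4, 0.1, -0.2]
gripper_width: 36.7
gripper_force: 0.0
[[338. 223.]
 [341. 235.]
 [289. 220.]
 [286. 232.]]
[([310.0, 286.0, 114.0], 0.93), ([300.0, 190.0, 121.0], 0.68), ([407.0, 403.0, 100.0], 0.68), ([539.0, 147.0, 63.0], 0.64)]
213 152
```

View pics/crop6.png

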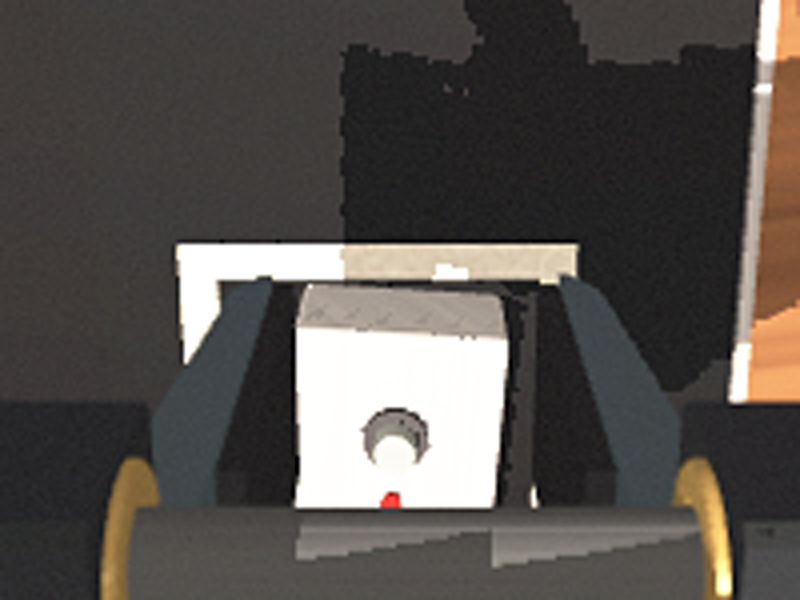

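The crop shows the tape running level at row 243, so the tool is square to the bay. The foot end is just inside the tape, with its top corners at (297,327) and (507,339).

```bash
python3 - <<'E'
from h import *
import pickle
C=pickle.load(open("C6.pkl","rb"))
f=lambda L:[(212.6+u/4,151.6+v/4) for u,v in L]
b=np.radians(-7.6);xv=np.array([np.cos(b),np.sin(b),0]);yv=np.array([-xv[1],xv[0],0])
A=atz(C,f([(297,327),(507,339)]),60);D=atz(C,f([(308,284),(498,294)]),20);Tp=atz(C,f([(177,242),(578,242)]),20)
bay=Tp.mean(0)+95*xv;print("bay",bay,np.linalg.norm(Tp[0]-Tp[1]))
for P in(A,D,Tp):
  e=P[1]-P[0];print(P.round(1),np.linalg.norm(e).round(1),"yaw",np.degrees(np.arctan2(-e[0],e[1])).round(1))
  print(((P-bay)@xv).round(1),((P-bay)@yv).round(1))
m=(A.mean(0)+D.mean(0))/2;print("foot mid",m)
# tool goal: 45mm behind the foot, TCP z=40
tgt=m-45*xv;tgt[2]=40
tp=np.array([450.1,166.3,232.3]);d=tgt-tp;print("tool shift",-(d@xv),d@yv,-d[2],tgt)
E
```

```text
bay [589.03865006 135.38923806  20.        ] 130.86633183750763
[[504.6 123.6  60. ]
 [516.8 185.1  60. ]] 62.7 yaw -11.2
[-82.1 -78.2] [-22.9  39.7]
[[506.3 123.2  20. ]
 [518.2 184.9  20. ]] 62.8 yaw -10.9
[-80.4 -76.8] [-23.   39.7]
[[486.1  83.1  20. ]
 [503.6 212.8  20. ]] 130.9 yaw -7.7
[-95.1 -94.9] [-65.4  65.4]
foot mid [511.46541326 154.19051871  40.        ]
tool shift -17.427907538826997 -3.887137990318846 192.3 [466.86071395 160.14205628  40.        ]
```

Foot at bay x≈-79 with yaw 3.5° off the bay, all inside the tape. I'll descend behind the foot, then push about 54 mm to the rail.

```bash
python3 -m crank '0.2 -4 -1.5 48 0 0 0;0.2 -4 -1.5 48 0 0 0;0.2 -4 -1.5 48 0 0 0;0.2 -5 -1.5 48 0 0 0;0.2 0 0 0 0 0 0;0.2 0 0 0 0 0 0'; python3 -m crank '0.2 -10 0 0 0 0 0;0.2 -8 0 0 0 0 0;0.2 -4 0 0 0 0 0;0.2 -4 0 0 0 0 0;0.2 -4 0 0 0 0 0;0.2 -4 0 0 0 0 0;0.2 -4 0 0 0 0 0'
```

```text
time_s: 7.4
ee_pos: [467.1, 158.5, 41.7]
ee_rot: [180.0, 0.0, 172.4]
force: [-0.6, -0.6, -0.4]
gripper_width: 36.4
gripper_force: 0.0
time_s: 8.28
ee_pos: [504.1, 153.1, 40.8]
ee_rot: [-180.0, -0.0, 172.4]
force: [-1.6, 0.2, -0.4]
gripper_width: 36.7
gripper_force: 0.7
```

```bash
python3 -m crank '0.2 -4 0 0 0 0 0;0.2 -4 0 0 0 0 0;0.2 -4 0 0 0 0 0;0.2 -4 0 0 0 0 0;0.2 -4 0 0 0 0 0;0.2 -4 0 0 0 0 0;0.2 -4 0 0 0 0 0;0.2 -4 0 0 0 0 0;0.2 -3 0 0 0 0 0;0.2 -3 0 0 0 0 0'; python3 -m crank '0.2 -1.5 0 0 0 0 0;0.2 -1.5 0 0 0 0 0'
```

```text
time_s: 9.52
ee_pos: [541.9, 148.2, 41.0]
ee_rot: [180.0, -0.0, 172.4]
force: [-1.6, 0.0, -0.7]
gripper_width: 36.5
gripper_force: 0.6
time_s: 9.78
ee_pos: [544.7, 147.8, 41.0]
ee_rot: [180.0, -0.0, 172.4]
force: [-2.5, 0.6, -0.5]
gripper_width: 36.4
gripper_force: 0.7
```

```bash
for i in 1; do python3 -m crank '0.2 -1 0 0 0 0 0;0.2 -1 0 0 0 0 0;0.2 0 0 0 0 0 0' | sed -n '2p;4p'; python3 -m crank '0.2 -1 0 0 0 0 0;0.2 0 0 0 0 0 0'| sed -n '2p;4p'; python3 -m crank '0.2 -1 0 0 0 0 0;0.2 0 0 0 0 0 0'| sed -n '2p;4p';done
```

```text
ee_pos: [546.9, 147.5, 41.0]
force: [-0.3, -0.7, 0.7]
ee_pos: [547.8, 147.4, 41.0]
force: [-1.0, 0.4, -0.1]
ee_pos: [548.6, 147.3, 41.0]
force: [-2.6, 0.9, 1.1]
```

```bash
python3 -m crank '0.2 -1 0 0 0 0 0;0.2 0 0 0 0 0 0' | sed -n '2p;4p'; python3 -m crank '0.2 -1 0 0 0 0 0;0.2 0 0 0 0 0 0'| sed -n '2p;4p'; python3 -m crank '0.2 -1 0 0 0 0 0;0.2 0 0 0 0 0 0'| sed -n '2p;4p'
```

```text
ee_pos: [548.6, 147.3, 41.0]
force: [-4.9, 0.4, 3.3]
ee_pos: [548.5, 147.2, 41.0]
force: [-7.6, 2.0, 5.3]
ee_pos: [548.6, 147.2, 41.0]
force: [-9.0, 2.3, 6.6]
```

Contact with the rail came at TCP x 548.6 against 548.4 predicted, and force is building. One firm press, then back off and check.

```bash
python3 -m crank '0.2 -1.5 0 0 0 0 0;0.2 -1.5 0 0 0 0 0;0.2 0 0 0 0 0 0;0.2 0 0 0 0 0 0'; python3 -m crank '0.2 4 0 0 0 0 0;0.2 6 0 0 0 0 0;0.2 20 0 0 0 0 0;0.2 30 0 -10 0 0 0;0.2 30 0 -40 0 0 0;0.2 40 0 -50 0 0 0;0.2 20 0 -50 0 0 0;0.2 0 0 -50 0 0 0;0.2 0 0 0 0 0 0;0.2 0 0 0 0 0 0'
python3 - <<'E'
from h import *
a=grab_frame("scene");b=grab_frame("side");
cv2.imwrite("pics/scene9.png",a);cv2.imwrite("pics/side9.png",b)
c=np.zeros((400,800,3),np.uint8);c[:]=0
c[:,:400]=cv2.resize(a[180:280,330:430],(400,400),interpolation=2)
c[:,400:]=cv2.resize(b[145:265,255:375],(400,400),interpolation=2)
d=np.hstack([cv2.resize(x,(320,200),interpolation=cv2.INTER_AREA) for x in(a,b)])
e=np.zeros((600,800,3),np.uint8);e[:400]=c;e[400:,:640]=d
cv2.imwrite("pics/final.png",e)
E
```

```text
time_s: 11.9
ee_pos: [548.5, 147.2, 40.9]
ee_rot: [-179.9, -0.7, 172.3]
force: [-16.6, 4.4, 13.1]
gripper_width: 36.6
gripper_force: 8.5
time_s: 13.15
ee_pos: [407.0, 166.1, 239.4]
ee_rot: [180.0, 0.0, 172.4]
force: [0.3, 0.1, -0.3]
gripper_width: 36.6
gripper_force: 0.0
```

View pics/final.png

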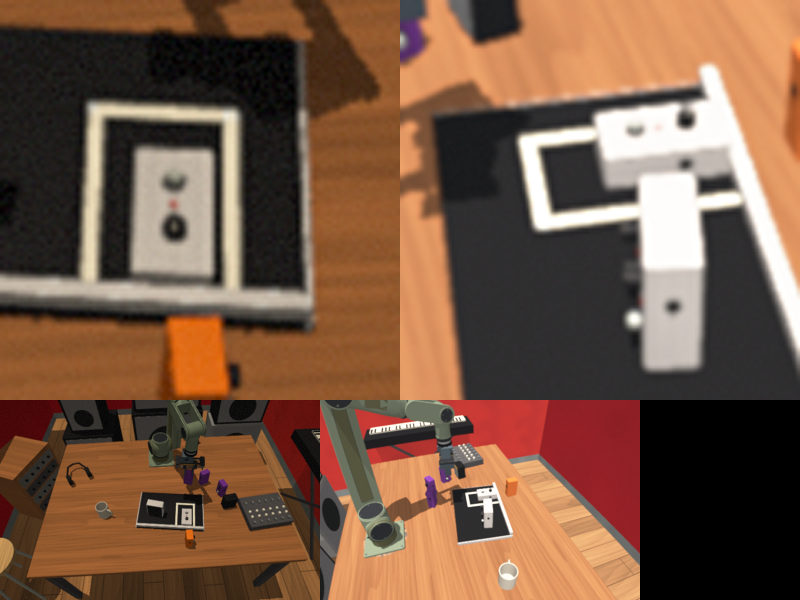

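The pedal lies face up between the tapes (left crop, columns 132–215), with its head end on the rail and parallel to it. The wide pedal, mug and amp stand as before. Handing in.

```bash
python3 -c "
from workcell import env
print(env.job_done())"
```

```text
the job is handed in; nothing more can be done
None
```

The one-knob pedal was toppled onto its back inside the bay and pushed snug and square against the rail. The wide pedal, mug and amp look undisturbed, and I handed the job in at about 13 s of the 38 s allowed; no verdict came back.

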